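Seal the fish-food box

ROBOT

A 7-joint arm with a two-finger parallel gripper is mounted at the origin on the work surface. World frame = base frame: x ahead of the robot, y to its left, z up, the work surface at z = 0. Lengths are in mm, angles in rad, forces in N, time in s.
With the tool pointing down it reaches from about 400 to 875 mm from the base axis. Payload 4.4 kg.
Tool frame: the origin (TCP) lies on the centre line of the jaws, within the pads' length; the fingertips stand 25 mm ahead of it and the grasp point (between the pads) lies 6 mm ahead of it (ctrl.finger_overhang is the distance from the TCP to the fingertips, in mm); z points along the fingers, y is the line along which they close (so a half turn about z gives the same grasp; the last joint's range is limited). The gripper opens to 85 mm and grips with 20 to 120 N. Pads are 22 mm wide; open, the fingers measure 114 mm over their backs; the gripper's body (76 mm by 85 mm) begins 54 mm behind the grasp point. The pads swing forward as they close: fully open they stand 13 mm farther back than shut.
Start: joints at [1.084, 0.628, 0.038, 1.517, -0.027, 0.996, -0.02], TCP at [265.546, -593.298, 256.313] pointing down, gripper open.
Joint ranges: [-3.06, 3.06], [-0.37, 2.12], [-1.25, 1.32], [0.18, 2.47], [-1.1, 4.24], [0.23, 1.98], [-2.94, 2.94]. Speed limits (rad/s): [2.57, 2.57, 3.14, 3.14, 3.14, 3.14, 3.14].

INTERFACE

Orientations are given as [roll, pitch, yaw] about the fixed x, y, z axes, in that order (R = Rz(yaw) Ry(pitch) Rx(roll)).
In Python, from cell import ctrl gives the robot as it stands. The module is installed in compiled form; this text tells all that it offers.
- The arm moves only by the tool play_rows, never from a script. Its argument "targets" is a list of rows, each a list of 5 numbers: the closure, from 0 (fully open) to 1 (shut), then the shift along the tool's x, y, z in cm, then the turn about the tool's z in degrees. In form: [[gripper, dx, dy, dz, spin], ...]. A call has 1 to 10 rows; each row is the pose to reach, as a shift and turn from the pose commanded when the call began, along the tool's axes at that moment; what a row does not reach only later rows make up. A row lasts 1/10 s, in which the tool goes at most 50 mm and 8.59 degrees, less where a joint would pass 70% of its speed; a pose out of reach is approached as far as the arm can. A call with a gripper value outside its range is refused whole. The fingers move at their own pace and stop on an object; the grip force is fixed at half the most. Time passes only in rows, so rows that repeat a pose let the fingers close. It gives the time, the measured TCP pose, the force, the opening and the grip force at its end, in the units of the state.
- ctrl.read_state(): the state, without advancing time (a new reading comes with each control period).
- ctrl.get_image(name): name is "side" or "top"; returns (picture, depth): 384x512x3 uint8, red, green, blue; 384x512 float32, mm along the optical axis (not along the pixel's ray), 0 where there is no reading.
- ctrl.calibration(name): a dict with "vfov" (degrees; the focal length in pixels is half the picture's height over the tangent of half this angle, whatever the lens; pixels are square), "cx", "cy" (the principal point, pixels), "k1" (the pictures are not rectified: a ray, as slopes to the right and down, at radius r is drawn at 1 + k1 r^2 times it, then the intrinsics apply), "extrinsics" (4x4, takes a point from camera to world coordinates). Camera axes: x right, y down, z forward; pixel columns grow to the right and rows downward; lengths in mm; the calibration is good to about 2 mm. A picture is of the moment at which its call begins. calibration takes no time and is no camera call.
- ctrl.finish_job(): hands the job in; it is judged then, once.
Trained networks look in the newest picture that a camera, given by its name, has taken for a name from the list of things; names that differ only in an ending like _2 or _b are one class to them, and where a whole thing is asked for, a point or a joint stands for the part that bears it (a point fixed in the world has none). Each returns a list of dicts, best first, with "confidence" (0 to 1); they miss things now and then, are a little off and sometimes report something else, mostly with a low value. They report only what shows in the picture. A call takes as long as a camera call. They do not tell look-alikes from the thing itself.
- ctrl.search_frame(camera, name): "bbox" ([left, top, right, bottom] in pixels, round what is visible of it).
- ctrl.trace(camera, name): "pixels" (384x512 bool, what is visible of it) and "bbox" ([left, top, right, bottom] in pixels, round what is visible of it).
The state is a dict: "clock": time; "qpos": joint angles; "qd": joint speeds; "tau": joint torques, N m; "eef_pos": TCP position; "tool_rot": TCP orientation; "force": force on the tool from outside, world axes, zero at the start; "torque": the same for the moment, N m; "width": finger opening in mm; "gripper_force": force on a finger pad.
Only numpy, scipy, OpenCV 4.12 (cv2) and the standard library are available. Lean on these libraries where they do the work, as an engineer would, in place of code of your own. Each camera call takes 0.05 s, during which the arm holds its last target. There are 200 camera calls.

TASK

Seal the square food box by pressing with the closed fingertips, in this order: push the round plug in the middle of the lid down as far as it goes, then press the wide clip down flat, then press the narrow clip down flat. Leave the box standing where it is, lift nothing, leave the dish, tweezers, scoop, scraper and the jars on the turntable undisturbed, and finish clear of everything.

Things in the scene. Friction and masses are not known exactly. Their poses are not given: they have to be found in the camera images.
- foodbox: Square white polypropylene food box, about 1.3 kg, standing loose. Body 156 mm square, lid 170 mm square, its top 107 mm above the ledge. Origin: centre of its underside; z up. The round plug is at the centre of the lid, the wide clip is on the +x side of the lid, the narrow clip on the -x side. The box may be turned any way about z.
- plug (a joint): Travel of the round plug in the lid's centre, m: 0 = standing up (top 9 mm above the lid), 0.007 = fully down (top 2 mm above the lid). Moves straight down against about 2.5 N of friction, has no spring and stays where it is left.
- plug_top (a point): Centre of the top of the round grey plug, 34 mm in diameter.
- wide_clip (a joint): Angle of the wide clip above flat, rad: 0 = flat on the lid, hooked over the rim (closed); starts raised at 0.35 to 0.6. Stiff hinge (about 0.06 N m of friction), no spring: it stays where it is left.
- wide_clip_pad (a point): Press point on the wide clip's upper face, 28 mm from its hinge. Grey flap 84 mm wide, 46 mm hinge to free end, 5 mm thick, lip at the free end. Hinge parallel to the box's y, 45 mm from the lid's centre, 4 mm above its top; free end points outwards. Closed, this point is 115 mm above the ledge, 73 mm from the lid's centre (box +x); pressing straight down there closes it.
- narrow_clip (a joint): Angle of the narrow clip above flat, rad; same meaning, start and stiffness as the wide clip.
- narrow_clip_pad (a point): Same point on the narrow clip: a grey flap 40 mm wide, otherwise the same as the wide clip, on the far (-x) side of the lid; closed, 115 mm above the ledge and 73 mm from the lid's centre (box -x).
- turntable: Low round wooden turntable, 210 mm in diameter, top 24 mm above the ledge, fixed. Origin: centre of its underside.
- jar_a: Capped glass jar, 64 mm in diameter, 85 mm tall, loose on the turntable. Origin: centre of its underside.
- jar_b: Second jar, the same as the first, on the other side of the turntable.
- dish: Round white ceramic feeding dish, 84 mm in diameter, 26 mm high, loose. Origin: centre of its underside.
- tweezers: Stainless tweezers lying flat, 140 mm long along their x axis, 18 mm wide, 8 mm high, loose.
- scoop: Blue plastic scoop, 140 mm long along its x axis, 40 mm wide, 24 mm high, loose.
- scraper: Black magnet glass scraper, 85 x 45 mm, 40 mm high, loose.
There are look-alikes about, which are no part of the job. Of the things that look like the foodbox, the smallest one is meant.

How it is judged (in metres and radians):
On the way, in this order (a step that is already met when the one before it is completed fails the run):
1. the round plug is pushed fully down (value of joint plug above 0.0055 m), for 0.1 s.
2. then the wide clip is pressed flat (value of joint wide_clip below 0.09 rad), for 0.1 s.
3. then the narrow clip is pressed flat (value of joint narrow_clip below 0.09 rad), for 0.1 s.
At the end, for the whole second after the job is handed in: The plug is within 1.5 mm of fully down and both clips are within 0.09 rad (5 degrees) of flat; the box stands level and still on the ledge within 30 mm of where it started; the dish, tweezers, scoop, scraper and jars are within 20 mm of where they started (value of joint plug above 0.0055 m and value of joint each of wide_clip, narrow_clip below 0.09 rad and height (world z) of foodbox below 0.008 m and angle between foodbox's own z axis and vertical below 0.05 rad and distance of foodbox from where it was at the start of the episode below 0.03 m and linear speed of foodbox below 0.01 m/s and distance of each of dish, tweezers, scoop, scraper, jar_a, jar_b from where it was at the start of the episode below 0.02 m); the robot touches nothing.
It fails at once if the food box is lifted or tipped (height (world z) of foodbox above 0.01 m or angle between foodbox's own z axis and vertical above 0.12 rad).
It fails at once if the food box is shoved more than 30 mm (distance of foodbox from where it was at the start of the episode above 0.03 m).
It fails at once if a bystander is lifted or moved more than 20 mm (distance of any of dish, tweezers, scoop, scraper, jar_a, jar_b from where it was at the start of the episode above 0.02 m).
It also fails if it takes over 48 s, if anything falls off the work surface, if the arm or the gripper's body presses on something with over 40 N, if the wrist force passes 120 N, or if a joint passes its speed limit or range.

## Working session

There is one attempt and no reset: what is moved stays moved. The work goes in short steps, Python scripts to look and compute and a tool call to move; the robot and the scene stay as the last step left them, time stands still between calls to the robot, and variables do not carry over. Pictures are saved under pics/ and viewed, at most 10 in all, crops included, and the job is handed in when it is done.

Besides the shell and the picture viewer there is one more tool, called as name(argument=value, ...), one argument or row to a line, values as JSON. play_rows: Moves the arm, as the interface text tells. Its arguments: {"type":"object","properties":{"targets":{"type":"array"}},"required":["targets"]}

```bash
mkdir -p pics; cat > h.py <<'E'
import numpy as np, cv2
from cell import ctrl
def world(name, uv, d):
    c=ctrl.calibration(name); f=192/np.tan(np.radians(c["vfov"])/2)
    uv=np.atleast_2d(uv).astype(float); d=np.atleast_1d(d)
    K=np.array([[f,0,c["cx"]],[0,f,c["cy"]],[0,0,1]])
    n=cv2.undistortPoints(uv.reshape(-1,1,2),K,np.array([c["k1"],0,0,0.])).reshape(-1,2)
    P=np.c_[n*d[:,None],d,np.ones(len(d))]
    return (P@np.array(c["extrinsics"]).T)[:,:3]
def cloud(name,depth):
    v,u=np.mgrid[0:384,0:512]
    return world(name,np.c_[u.ravel(),v.ravel()],depth.ravel()).reshape(384,512,3)
E
python3 - <<'E'
from h import *
s=ctrl.read_state(); print(s["eef_pos"],s["tool_rot"],s["force"],s["clock"])
for n in ("top","side"):
    im,d=ctrl.get_image(n); cv2.imwrite(f"pics/{n}0.png",im[...,::-1]); np.save(n+"0.npy",d)
    print(n,ctrl.calibration(n))
    W=cloud(n,d)
    for k in ("foodbox","plug","wide_clip","narrow_clip"):
        for r in ctrl.trace(n,k)[:4]:
            p=W[r["pixels"]&(d>0)]
            print(k,round(r["confidence"],2),np.round(r["bbox"]),np.median(p,0).round(),np.percentile(p[:,2],[5,95]).round())
E
```

```text
[ 265.31134792 -592.75596851  255.37336906] [-3.13969143e+00  5.32428763e-06  4.20745894e-01] [-0.17094495  0.32281508 -0.1179746 ] 0.0
top {'vfov': 53.18868694788533, 'cx': 254.7102929909123, 'cy': 189.13006908034487, 'k1': 0.002043823392664115, 'extrinsics': array([[ 1.93411915e-02, -9.96305339e-01,  8.36755058e-02,
         3.67646252e+02],
       [-9.99640371e-01, -1.77151187e-02,  2.01321582e-02,
        -1.11741526e+01],
       [-1.85754552e-02, -8.40347935e-02, -9.96289670e-01,
         1.16649961e+03],
       [ 0.00000000e+00,  0.00000000e+00,  0.00000000e+00,
         1.00000000e+00]])}
foodbox 0.94 [173. 122. 247. 194.] [540. 138. 107.] [103. 128.]
foodbox 0.91 [ 90. 247. 193. 349.] [170. 305. 138.] [131. 149.]
foodbox 0.78 [314. 238. 426. 356.] [ 182. -293.  138.] [131. 149.]
foodbox 0.32 [172. 150. 198. 181.] [522. 201. 123.] [110. 132.]
plug 0.79 [129. 288. 148. 306.] [165. 309. 148.] [141. 152.]
plug 0.66 [360. 290. 382. 308.] [ 178. -297.  148.] [137. 151.]
plug 0.58 [316. 127. 340. 156.] [ 597. -194.  106.] [ 30. 111.]
plug 0.52 [206. 149. 216. 163.] [544. 139. 114.] 
[... 1036 characters left out ...]
0. 202. 352.] [ 241. -326.  138.] [ 27. 150.]
foodbox 0.34 [269. 205. 296. 248.] [ 505. -155.   85.] [ 34. 110.]
plug 0.87 [116. 262. 132. 283.] [ 185. -302.  149.] [141. 151.]
plug 0.6 [278. 142. 290. 149.] [544. 132. 115.] [111. 118.]
plug 0.56 [149. 103. 162. 117.] [165. 301. 148.] [139. 151.]
wide_clip 0.82 [121. 116. 161. 133.] [146. 207. 147.] [129. 149.]
wide_clip 0.62 [259. 123. 292. 140.] [522. 195. 123.] [112. 133.]
wide_clip 0.62 [285. 150. 306. 163.] [568.  60. 125.] [116. 132.]
wide_clip 0.52 [118. 227. 136. 252.] [ 169. -219.  148.] [145. 150.]
narrow_clip 0.63 [152.  93. 171. 103.] [183. 386. 148.] [140. 150.]
narrow_clip 0.45 [286. 152. 307. 164.] [570.  59. 125.] [116. 132.]
```

View pics/top0.png

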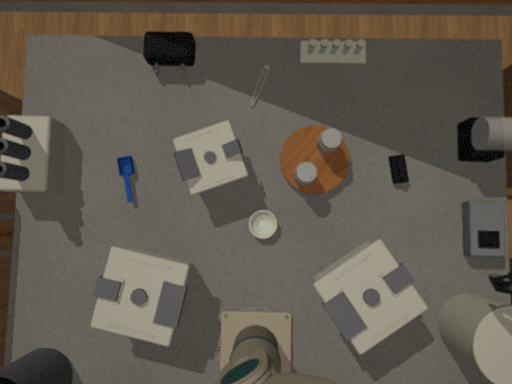

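View pics/side0.png

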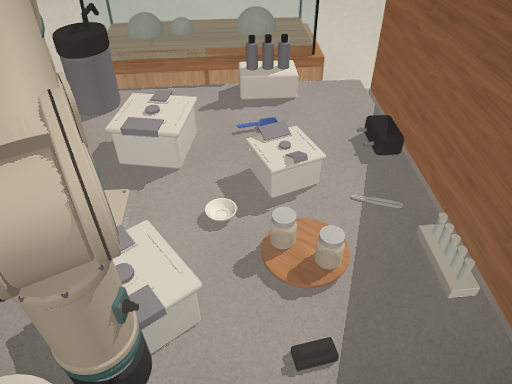

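Candidates for the foodbox in the top picture: (210,157), (140,297) and (370,297). The smallest is (210,157), with its lid at z≈107 and the others at 138. Its wide clip is at (187,165) and its narrow clip at (234,148). I'll check it with a crop and a fit.

```bash
python3 - <<'E'
from h import *
for n,(l,t,r,b) in dict(top=(165,112,255,202),side=(240,112,330,202)).items():
    im=cv2.imread(f"pics/{n}0.png"); d=np.load(n+"0.npy"); W=cloud(n,d)
    if n=="top": A=cv2.resize(im[t:b,l:r],(400,400),interpolation=2)
    else: cv2.imwrite("pics/crop.png",np.hstack([A,cv2.resize(im[t:b,l:r],(400,400),interpolation=2)]))
    g=np.zeros(d.shape,bool); g[t:b,l:r]=1
    m=g&(W[...,2]>100)&(W[...,2]<140)&(abs(W[...,0]-543)<115)&(abs(W[...,1]-139)<115)&(d>0)
    lid=m&(W[...,2]<110)
    print(n,"lid z",np.median(W[lid][:,2]), cv2.minAreaRect(W[m][:,:2].astype(np.float32)))
    for k in ("plug","wide_clip","narrow_clip"):
        for q in ctrl.trace(n,k):
            p=W[q["pixels"]&m]
            if len(p)>20 and q["confidence"]>.4:
                print(k,round(q["confidence"],2),len(p),p.mean(0).round(1),cv2.minAreaRect(p[:,:2].astype(np.float32)),np.percentile(p[:,2],[3,97]).round(1))
E
```

```text
top lid z 105.99125704572566 ((544.1357421875, 138.8359832763672), (170.00018310546875, 184.13548278808594), 19.921274185180664)
plug 0.52 125 [544.3 138.2 113.7] ((544.783447265625, 138.3485565185547), (32.043609619140625, 34.52721405029297), 52.8739013671875) [105.8 117.9]
wide_clip 0.67 570 [521.1 200.1 122.9] ((521.2161254882812, 201.02145385742188), (84.62037658691406, 51.441558837890625), 19.911787033081055) [111. 133.]
narrow_clip 0.8 248 [567.3  76.5 122.4] ((567.5509643554688, 76.70344543457031), (39.1887092590332, 49.58613967895508), 20.386384963989258) [112.1 131.5]
side lid z 106.97697010843046 ((544.4291381835938, 137.111572265625), (171.85975646972656, 187.76046752929688), 19.852922439575195)
plug 0.6 85 [544.2 132.5 114.9] ((544.6192016601562, 133.71633911132812), (29.87307357788086, 30.6697998046875), 82.95004272460938) [110.5 117.8]
wide_clip 0.62 428 [521.6 194.3 123.2] ((522.2551879882812, 196.4666748046875), (84.84297180175781, 49.96666717529297), 21.007644653320312) [111.5 134.2]
wide_clip 0.62 165 [568.6  63.9 124.2] ((566.4956665039062, 72.61384582519531), (39.92682647705078, 49.865028381347656), 19.149682998657227) [114.5 132.3]
narrow_clip 0.45 164 [569.8  63.4 124.5] ((566.9263916015625, 72.23722839355469), (41.211734771728516, 50.45698928833008), 20.190439224243164) [115.6 132.3]
```

View pics/crop.png

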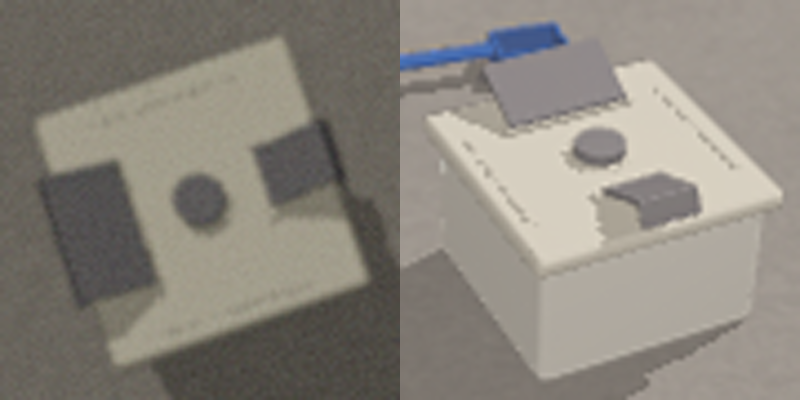

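The box is confirmed. The crop shows the wide clip on the left, raised, the plug in the middle and the narrow clip on the right. The centre is (544.5,138) and box +x points along (-0.341,0.94). I'll close the fingers and carry them over high.

play_rows(
  targets=[
    [1,2.8,-2.8,-1,0],
    [1,5.6,-5.6,-1.5,0],
    [1,8.4,-8.4,-1.5,0],
    [1,11.2,-11.2,-1.5,0],
    [1,14,-14,-1.5,0],
    [1,16.8,-16.8,-1.5,0],
    [1,19.6,-19.6,-1.5,0],
    [1,22.4,-22.4,-1.5,0],
    [1,25.2,-25.2,-1.5,0],
    [1,28,-28,-1.5,0],
  ],
)

```text
clock: 1.8
eef_pos: [407.3, -221.9, 271.6]
tool_rot: [3.141, -0.001, 0.421]
force: [1.2, -0.6, 0.6]
width: -0.2
gripper_force: 0.0
```

play_rows(
  targets=[
    [1,2.8,-2.8,0,0],
    [1,5.6,-5.6,0,0],
    [1,8.4,-8.4,0,0],
    [1,11.2,-11.2,0,0],
    [1,14,-14,0,0],
    [1,16.8,-16.8,0,0],
    [1,19.6,-19.6,0,0],
    [1,22.4,-22.4,0,0],
    [1,25.2,-25.2,0,4.2],
    [1,27.4,-27.4,0,4.2],
  ],
)

```text
clock: 2.8
eef_pos: [545.5, 141.5, 271.5]
tool_rot: [-3.141, -0.001, 0.348]
force: [0.5, 0.4, -0.1]
width: -0.0
gripper_force: 0.0
```

play_rows(
  targets=[
    [1,0,0,0,0],
    [1,0,0,0,0],
    [1,0,0,0,0],
  ],
)

```text
clock: 3.1
eef_pos: [544.6, 137.2, 271.3]
tool_rot: [3.141, 0.001, 0.346]
force: [-0.2, 0.3, -0.4]
width: 0.1
gripper_force: 0.0
```

play_rows(
  targets=[
    [1,0,0,3,0],
    [1,0,0,6,0],
    [1,0,0,9,0],
    [1,0,0,11,0],
    [1,0,0,12,0],
    [1,0,0,12,0],
    [1,0,0,12,0],
  ],
)

```text
clock: 3.8
eef_pos: [545.5, 138.2, 152.2]
tool_rot: [3.141, -0.001, 0.346]
force: [0.6, -0.2, -0.4]
width: -0.1
gripper_force: 0.0
```

```bash
python3 - <<'E'
from h import *
im,d=ctrl.get_image("side"); cv2.imwrite("pics/s1.png",cv2.resize(im[80:210,215:345,::-1],(600,600),interpolation=2))
s=ctrl.read_state(); print(s["eef_pos"],s["force"],ctrl.finger_overhang)
E
```

```text
[545.79341112 138.45764006 152.53749227] [0.34323146 0.09507047 0.44754614] 25.0
```

View pics/s1.png

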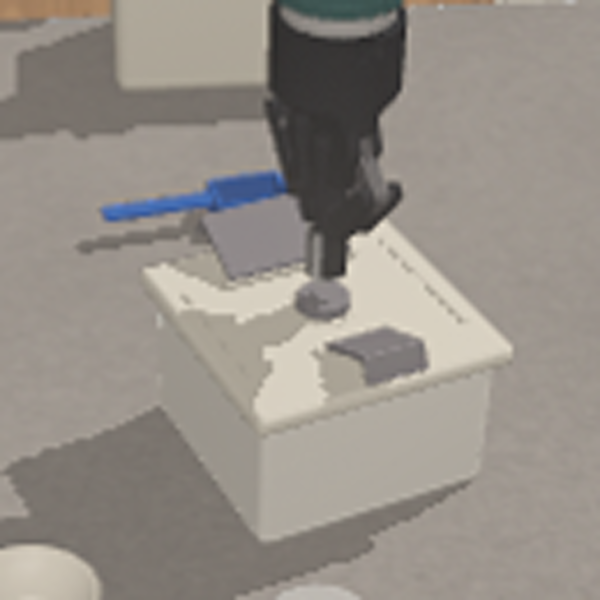

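The closed tips at crop (328,272) are just above the plug at (322,298), so I'll press.

play_rows(
  targets=[
    [1,0,0,0.6,0],
    [1,0,0,1.0,0],
    [1,0,0,1.2,0],
    [1,0,0,1.4,0],
    [1,0,0,1.6,0],
    [1,0,0,1.75,0],
    [1,0,0,1.75,0],
  ],
)

```text
clock: 4.55
eef_pos: [545.1, 138.7, 134.1]
tool_rot: [3.142, -0.0, 0.348]
force: [0.6, 0.0, 3.6]
width: -0.2
gripper_force: 2.2
```

play_rows(
  targets=[
    [1,0,0,0.1,0],
    [1,0,0,0.2,0],
    [1,0,0,0.2,0],
    [1,0,0,0.2,0],
  ],
)

```text
clock: 4.95
eef_pos: [545.1, 138.7, 133.9]
tool_rot: [3.141, -0.001, 0.347]
force: [-5.5, -1.5, 19.5]
width: -0.3
gripper_force: 9.6
```

The plug is bottomed at 19.5 N. I'll lift and go over the wide clip (tool -y).

play_rows(
  targets=[
    [1,0,0,-1,0],
    [1,0,0,-3,0],
    [1,0,0,-5,0],
    [1,0,-3,-5,0],
    [1,0,-6,-5,0],
    [1,0,-7.3,-5,0],
    [1,0,-7.3,-5,0],
    [1,0,-7.3,-5,0],
  ],
)

```text
clock: 5.75
eef_pos: [520.4, 206.0, 181.6]
tool_rot: [3.14, 0.001, 0.347]
force: [-0.4, -0.9, -0.3]
width: -0.4
gripper_force: 0.0
```

play_rows(
  targets=[
    [1,0,0,1.5,0],
    [1,0,0,2.2,0],
    [1,0,0,2.6,0],
    [1,0,0,3.0,0],
    [1,0,0,3.4,0],
    [1,0,0,3.8,0],
    [1,0,0,4.1,0],
    [1,0,0,4.1,0],
  ],
)

```text
clock: 6.55
eef_pos: [520.1, 207.3, 140.5]
tool_rot: [3.141, 0.0, 0.348]
force: [0.3, 0.8, 0.0]
width: 0.3
gripper_force: 0.0
```

play_rows(
  targets=[
    [1,0,0,0.1,0],
    [1,0,0,0.2,0],
    [1,0,0,0.25,0],
    [1,0,0,0.25,0],
    [1,0,0,0.25,0],
  ],
)

```text
clock: 7.05
eef_pos: [520.2, 207.2, 139.8]
tool_rot: [3.141, -0.001, 0.347]
force: [-3.5, -0.4, 11.9]
width: -0.0
gripper_force: 6.2
```

The wide clip is flat: it stops at tip z≈115 with 12 N. Next I'll go over the narrow clip and check on the way.

play_rows(
  targets=[
    [1,0,0,-1,0],
    [1,0,0,-3,0],
    [1,0,0,-5,0],
    [1,0,4,-5,0],
    [1,0,8,-5,0],
    [1,0,12,-5,0],
    [1,0,14.6,-5,0],
    [1,0,14.6,-5,0],
    [1,0,14.6,-5,0],
  ],
)

```text
clock: 7.95
eef_pos: [569.7, 69.5, 188.4]
tool_rot: [-3.141, 0.0, 0.346]
force: [0.0, 1.1, 0.4]
width: 0.2
gripper_force: 0.0
```

```bash
python3 - <<'E'
from h import *
im,d=ctrl.get_image("side"); cv2.imwrite("pics/s2.png",cv2.resize(im[80:210,215:345,::-1],(600,600),interpolation=2))
W=cloud("side",d)
m=(abs(W[...,0]-524)<12)&(abs(W[...,1]-194)<10)&(W[...,2]<150);print("wide z",np.percentile(W[m][:,2],[5,50,95]))
E
```

```text
wide z [113.80040175 115.22775558 116.61859544]
```

View pics/s2.png

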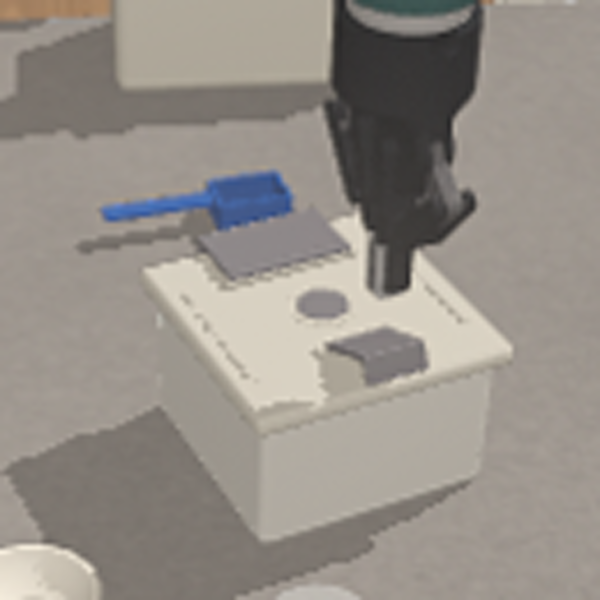

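The plug at (322,303) is down and the wide clip at (275,245) is flat; the box is unmoved. Next is the narrow clip.

play_rows(
  targets=[
    [1,0,0,1.5,0],
    [1,0,0,2.6,0],
    [1,0,0,3.1,0],
    [1,0,0,3.5,0],
    [1,0,0,3.9,0],
    [1,0,0,4.3,0],
    [1,0,0,4.7,0],
    [1,0,0,5.0,0],
    [1,0,0,5.0,0],
    [1,0,0,5.0,0],
  ],
)

```text
clock: 9.0
eef_pos: [570.4, 69.6, 139.8]
tool_rot: [3.141, -0.002, 0.347]
force: [-1.7, -1.6, 13.0]
width: 0.1
gripper_force: 6.3
```

Bottomed at 13 N. I'll lift clear and check.

play_rows(
  targets=[
    [1,0,0,-1,0],
    [1,0,0,-4,0],
    [1,0,0,-8,0],
    [1,0,0,-12,0],
    [1,-4,0,-13,0],
    [1,-8,0,-13,0],
    [1,-12,0,-13,0],
    [1,-12,0,-13,0],
    [1,-12,0,-13,0],
    [1,-12,0,-13,0],
  ],
)

```text
clock: 10.0
eef_pos: [458.3, 29.8, 268.7]
tool_rot: [3.142, -0.002, 0.348]
force: [0.4, -0.2, 0.3]
width: 0.1
gripper_force: 0.0
```

```bash
python3 - <<'E'
from h import *
im,d=ctrl.get_image("side"); cv2.imwrite("pics/s3.png",cv2.resize(im[80:230,190:340,::-1],(600,600),interpolation=2))
W=cloud("side",d)
for c in ((524,194),(565,82),(561,93),(571,65),(545,137)):
    m=(np.hypot(W[...,0]-c[0],W[...,1]-c[1])<8)&(W[...,2]<150);print(c,np.percentile(W[m][:,2],[5,50,95]) if m.any() else None)
E
```

```text
(524, 194) [113.72334054 115.43593402 116.45445868]
(565, 82) [114.38798441 115.66563603 117.20581409]
(561, 93) [113.71624084 114.87222129 117.1172262 ]
(571, 65) [  0.17748846  47.25193708 114.92573943]
(545, 137) [107.25604852 109.48729593 112.37005327]
```

View pics/s3.png

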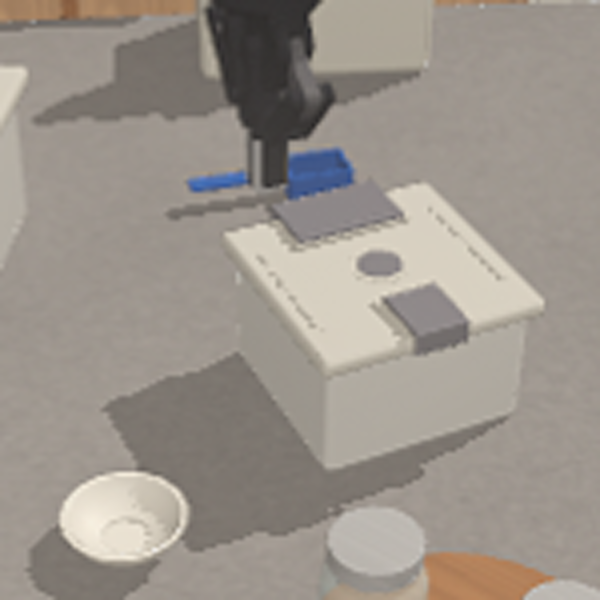

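The plug at (379,263) and the narrow clip at (428,315) are down. I'll check both slopes numerically, then hand in.

```bash
python3 - <<'E'
from h import *
ok=True
u=np.array([-.341,.94]); v=np.array([.94,.341])
for n in ("side","top"):
  im,d=ctrl.get_image(n); W=cloud(n,d); q=W[...,:2]-[544.5,137.5]; a=q@u; b=q@v
  for k,s,h in (("wide",1,36),("narrow",-1,15)):
    m=(a*s>50)&(a*s<83)&(abs(b)<h)&(abs(W[...,2]-118)<12)&(d>0)
    sl=np.polyfit(a[m]*s,W[m][:,2],1)[0] if m.sum()>15 else 9
    print(n,k,m.sum(),round(sl,3)); 
    if n=="side": ok&=abs(sl)<.07
if ok: print(ctrl.finish_job())
E
```

```text
side wide 159 0.013
side narrow 82 -0.002
top wide 299 -0.008
top narrow 0 9
the job is handed in; nothing more can be done
None
```

The food box is sealed and the job is handed in: I pressed the plug fully down, then the wide clip flat, then the narrow clip flat; the box did not visibly move, the arm finished clear above everything, and no score came back.

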